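Pack six lighters in the sample case and clip its lid shut

ROBOT

A 6-joint arm with a two-finger parallel gripper is mounted at the origin on the work surface. World frame = base frame: x ahead of the robot, y to its left, z up, the work surface at z = 0. Lengths are in m, angles in degrees, forces in N, time in s.
With the tool pointing down it reaches from about 0.35 to 0.875 m from the base axis. Payload 4.2 kg.
Tool frame: the origin (TCP) lies midway between the tips of the shut fingers; the grasp point (between the pads) lies 19 mm behind it; z points along the fingers, y is the direction in which the jaws open and shut (so a half turn about z gives the same grasp; the last joint's range is limited). The gripper opens to 87 mm and grips with 3 to 60 N. Pads are 19 mm wide; open, the fingers measure 117 mm over their backs; the gripper's body (75 mm by 190 mm) begins 51 mm behind the grasp point.
Start: joints at [89.588, 22.042, 0.453, 0, -68.411, -14.817], TCP at [0.164, 0.603, 0.223] pointing down, gripper open.
Joint ranges: [-179.83, 179.83], [-69.29, 118.12], [-61.27, 80.66], [-181.25, 117.63], [-171.15, -9.14], [-177.46, 177.46]. Speed limits (degrees/s): [159.86, 159.86, 180, 180, 180, 180].

INTERFACE

Orientations are given as a 3x3 rotation matrix whose columns are the frame's x, y, z axes.
In Python, from station import r gives the robot as it stands.
- The arm moves only by the tool play_rows, never from a script. Its argument "commands" is a list that holds one entry, the list of rows, each a list of 7 numbers: the shift along the world's x, y, z in m, then the turn, a rotation vector about the world's x, y, z in rad, then the closure, from 0 (fully open) to 1 (shut). A call has 1 to 5 rows; each row is the pose to reach, as a shift and turn from the pose commanded when the call began; what a row does not reach only later rows make up. A row lasts 1/10 s, in which the tool goes at most 50 mm and 8.59 degrees, less where a joint would pass 70% of its speed; a pose out of reach is approached as far as the arm can. A call with a gripper value outside its range is refused whole. The fingers move at their own pace and stop on an object; the grip force is fixed at half the most. Time passes only in rows, so rows that repeat a pose let the fingers close. It gives the time, the measured TCP pose, the force and the opening at its end, in the units of the state.
- r.sense(): the state, without advancing time (a new reading comes with each control period).
- r.capture(name): name is "side" or "top"; returns a dict with "image" (420x560x3 uint8, red, green, blue), "range_z" (420x560 float32, m along the optical axis (not along the pixel's ray), 0 where there is no reading), "intrinsics" (3x3 intrinsics, pixels), "k1" (the pictures are not rectified: a ray, as slopes to the right and down, at radius r is drawn at 1 + k1 r^2 times it, then the intrinsics apply), "extrinsics" (4x4, takes a point from camera to world coordinates). Camera axes: x right, y up, looking along -z (the intrinsics and any distortion apply to the point x, -y, -z); pixel columns grow to the right and rows downward; lengths in m; the calibration is good to about 2 mm. A picture is of the moment at which its call begins.
- r.finish_job(): hands the job in, once; it reports no verdict.
The state is a dict: "time_s": time; "joints": joint angles; "joint_velocities": joint speeds; "effort": joint torques, N m; "tcp_pos": TCP position; "ee_rot": TCP orientation; "wrist_force": force on the tool from outside, world axes, zero at the start; "moment": the same for the moment, N m; "gripper_width": opening from 0.0 (shut) to 1.0 (fully open).
Only numpy, scipy, OpenCV 4.12 (cv2) and the standard library are available. Lean on these libraries where they do the work, as an engineer would, in place of code of your own. Each camera call takes 0.05 s, during which the arm holds its last target. There are 200 camera calls.

TASK

Raise the lid of the small grey case, stand the short pack of six lighters upright inside it on the case floor, and shut the lid fully. Then take the spring clip off its parking stand and clip it upright over the middle of the two lips at the front of the case, so that its jaws bite both lips together and lock the lid. Keep the pack upright throughout, and leave the long pack, the tape roll, the jar and the metal cup where they are.

Things in the scene. Friction and masses are not known exactly. Their poses are not given: they have to be found in the camera images.
- case: Grey open-topped steel case, fixed, 150 x 150 mm outside, walls and floor 5 mm, rim 95 mm above the bench. Origin under its centre; x runs from the front wall (-x) to the hinge wall (+x), y across, z up. In the middle of the front wall a lip 60 mm wide (along y), 4 mm thick (x from -75 to -71 mm) rises to 134 mm above the bench.
- lid (a joint): Angle of the case's lid, rad: 0 shut, grows as it opens, 1.57 upright, stop at 1.9. Starts ajar at 0.75 to 1.05. Stiff hinge: the lid stays wherever it is left; about 0.3 N m at the hinge moves it. Lid plate 5 mm thick, 144 mm from hinge to front edge, 150 mm wide; shut, its underside lies on the rim at 95 mm.
- lid_hinge (a point): Middle of the lid's hinge line, at x = +75 mm, 95 mm up in the case's frame; the hinge runs along the case's y. Axes as the case's.
- lid_edge (a point): Middle of the lid's front edge, on its underside, 144 mm from the hinge; moves with the lid. At this edge the lid has its own lip, 60 mm wide, 4 mm thick, standing 34 mm square off the lid's upper (outer) face.
- case_lips (a point): Fixed point: top middle of the pair of lips when the lid is shut (x = -70 mm, 134 mm up in the case's frame; axes as the case's). Shut, the lid's lip stands upright just behind the case's lip (x from -69 to -65 mm, 2 mm gap, same top): the two together are 10 mm thick.
- pack: Loose pack of six lighters in one row in a white tray with metal tops, standing upright. Tray 80 x 30 mm and 16 mm high; the lighters above it form a block 72 x 24 mm, up to 84 mm high. 0.1 to 0.16 kg. Origin at the centre of its underside, long side along x, z up.
- clip: Loose sprung clip, steel with black handles, 0.1 kg, 36 mm wide along its x, 90 mm tall; starts clamped on the stand's plate, jaws down, handles up. Origin on the hinge pin; x along the pin, y the way jaws and handles move, z up to the handles. Jaws bite from 12 to 32 mm below the pin; the throat, 6 mm below it, rests on the edge bitten: on the lips the origin sits 140 mm above the bench.
- clip_a (a joint): Turn of the clip's +y arm (jaw and handle), rad: 0 when biting 10 mm, -0.13 shut on nothing, 0.30 at its stop, fully open. Squeezing both handles along y opens the jaws; let go, they spring shut. Handles: 12 to 57 mm above the pin; at 0 splayed, 59 mm over their top ends; at the stop parallel, 26 mm over the outside (about 10 N at 40 mm above the pin), jaw tips then some 24 mm apart.
- clip_b (a joint): The same for the -y arm; both arms are alike, so the clip may be used either way round.
- jaw_a (a point): On the biting face of the clip's +y jaw, 27 mm below the pin; the two jaw points are 10 mm apart when the jaws bite 10 mm, about 3 mm when shut on nothing.
- jaw_b (a point): The same on the -y jaw.
- stand: Fixed parking stand of dark steel: base 80 x 80 x 14 mm with one upright plate, 60 mm wide along its x, 10 mm thick along y, top 80 mm above the bench. Origin at the centre of the underside. The clip starts on the top edge of the plate, its x along the plate's x (within 8 mm of the middle), origin 86 mm above the bench.
- long_pack: Bystander: loose pack of twelve lighters, 152 x 30 x 84 mm, long side along its x, origin under its centre.
- tape: Bystander: cardboard tape roll lying flat, 100 mm across, 48 mm high, origin under its centre.
- jar: Bystander: grey jar with white cap, 68 mm across, 75 mm high, origin under its centre.
- beaker: Bystander: open metal cup, 60 mm across, 70 mm high, origin under its centre.

How it is judged:
By the outcome, as a careful person would: the job done as asked, in the order asked, and still so for the second after the job is handed in, with the robot touching nothing.
It also fails if it takes over 72 s, if anything falls off the work surface, if the arm or the gripper's body presses on something with over 40 N, if the wrist force passes 120 N, or if a joint passes its speed limit or range.

## Working session

There is one attempt and no reset: what is moved stays moved. The work goes in short steps, Python scripts to look and compute and a tool call to move; the robot and the scene stay as the last step left them, time stands still between calls to the robot, and variables do not carry over. Pictures are saved under pics/ and viewed, about 8 in all and at most 12, crops included, and the job is handed in when it is done.

Besides the shell and the picture viewer there is one more tool, called after "Call:" as name(argument=value, ...), one argument or row to a line, values as JSON. play_rows: Moves the arm, as the interface text tells. Its arguments: {"type":"object","properties":{"commands":{"type":"array","items":{"type":"array","items":{"type":"array","items":{"type":"number"}}}}},"required":["commands"]}

```bash
ls; mkdir -p pics
cat > h.py <<'E'
import numpy as np, cv2
from station import r
def cap(n):
    c=r.capture(n); K=c["intrinsics"];k1=float(c["k1"]);E=c["extrinsics"];z=c["range_z"]
    H,W=z.shape; u,v=np.meshgrid(np.arange(W),np.arange(H))
    xd=(u-K[0,2])/K[0,0]; yd=(v-K[1,2])/K[1,1]; x,y=xd.copy(),yd.copy()
    for _ in range(15):
        f=1+k1*(x*x+y*y); x,y=xd/f,yd/f
    d=np.stack([x,-y,-np.ones_like(x)],-1)
    c["ray"]=d@E[:3,:3].T; c["o"]=E[:3,3]
    P=c["o"]+c["ray"]*z[...,None]; P[z==0]=np.nan; c["P"]=P
    return c
def proj(c,p):
    E=c["extrinsics"];K=c["intrinsics"];q=(np.asarray(p)-E[:3,3])@E[:3,:3]
    x=q[0]/-q[2];y=-q[1]/-q[2];f=1+float(c["k1"])*(x*x+y*y)
    return K[0,0]*x*f+K[0,2],K[1,1]*y*f+K[1,2]
def onplane(c,u,v,z):
    d=c["ray"][int(v),int(u)];return c["o"]+d*(z-c["o"][2])/d[2]
def save(c,n,crop=None,s=1):
    im=c["image"][...,::-1]
    if crop: a,b,e,f=crop; im=im[b:f,a:e]
    cv2.imwrite("pics/"+n,cv2.resize(im,None,fx=s,fy=s,interpolation=cv2.INTER_CUBIC))
E
python3 - <<'E'
from h import *
for n in("top","side"):
    c=cap(n);save(c,n+"0.png");print(n,c["o"],c["extrinsics"][:3,2],c["intrinsics"][0,0],c["k1"])
s=r.sense();print(s["tcp_pos"],s["ee_rot"],s["wrist_force"],s["gripper_width"],s["time_s"])
E
```

```text
pics
top [ 0.45830292 -0.01567261  1.0389307 ] [-0.0835846  -0.0283588   0.99609708] 465.7950656439701 -0.012376627227257117
side [ 0.46950696 -0.71192767  0.78477827] [-0.07705841 -0.72171403  0.6878887 ] 420.76273765785265 -0.014949633191693379
[0.16402087 0.60253119 0.2215719 ] [[ 9.64839342e-01 -2.62840012e-01 -4.16342950e-04]
 [-2.62840319e-01 -9.64837391e-01 -1.94309687e-03]
 [ 1.09020359e-04  1.98420802e-03 -9.99998026e-01]] [ 0.86502826 -0.33937387 -1.049441  ] 0.9978899361678188 0.1
```

View pics/top0.png

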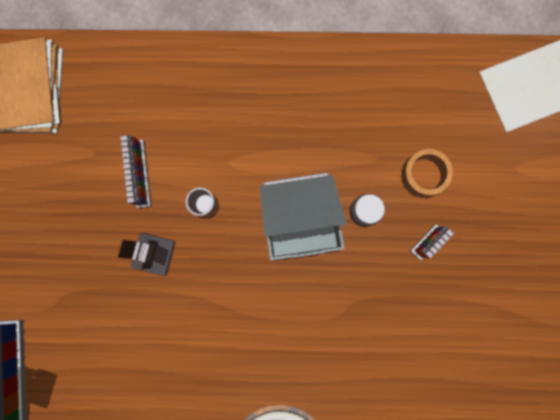

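View pics/side0.png

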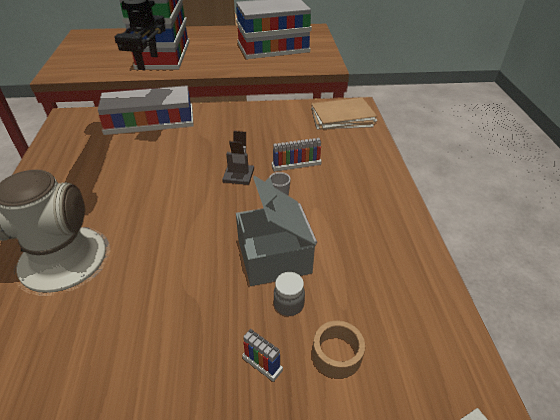

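The top view shows the case at (302,217) with its front toward the robot. The short pack is at (432,242), the stand and clip at (150,254), the long pack at (135,172), the cup at (200,202), the jar at (369,210) and the tape at (429,172).

Run:
```python
from h import *
c=cap("top");s=cap("side")
def box(c,b,zl,zh):
    P=c["P"][b[1]:b[3],b[0]:b[2]].reshape(-1,3);return P[(P[:,2]>zl)&(P[:,2]<zh)]
def rect(n,p):
    if len(p)<5: print(n,len(p));return
    (x,y),(w,h),a=cv2.minAreaRect((p[:,:2]*1000).astype(np.float32));print(n,len(p),"c",round(x,1),round(y,1),"wh",round(w,1),round(h,1),"a",round(a,1),"z",np.percentile(p[:,2],[2,50,98]).round(4))
rect("pack top",box(c,(405,215,465,270),.03,.12)); rect("pack all",box(c,(405,215,465,270),.008,.12))
rect("long",box(c,(112,125,158,215),.03,.12))
rect("cup",box(c,(180,182,220,222),.05,.12));rect("jar",box(c,(350,190,390,230),.05,.12));rect("tape",box(c,(400,145,460,200),.02,.12))
rect("stand base",box(c,(110,225,180,280),.007,.025));rect("clip",box(c,(110,225,180,280),.09,.2));rect("clip/plate",box(c,(110,225,180,280),.06,.2))
rect("clip handles",box(c,(110,225,180,280),.12,.2))
rect("case rim lo",box(c,(255,165,352,265),.085,.105));rect("case lip",box(c,(255,225,352,265),.11,.14))
P=box(c,(255,165,352,265),.09,.4)
# bench check
print("bench",np.nanmedian(c["P"][300:310,200:300,2]),np.nanmedian(s["P"][200:210,150:200,2]))
# side camera
rect("S pack",box(s,(235,320,290,385),.03,.12));rect("S pack all",box(s,(235,320,290,385),.008,.12))
rect("S base",box(s,(215,120,260,190),.007,.025));rect("S clip",box(s,(215,120,260,190),.09,.2));rect("S handles",box(s,(215,120,260,190),.125,.2))
rect("S case",box(s,(230,175,320,285),.02,.09))
# lid plane
im=c["image"];P=c["P"];q=P[185:225,275:330].reshape(-1,3);m=q.mean(0);n=np.linalg.svd(q-m)[2][2];n*=np.sign(n[2]);print("lid plane",m,n,"angle",np.arccos(n[2]))
Q=np.full_like(P[...,2],0);
for nm,cc,cr in(("top",c,(105,215,195,285)),("side",s,(215,115,330,195))): pass
a=cv2.resize(c["image"][160:270,245:355],None,fx=4,fy=4,interpolation=2);b=cv2.resize(c["image"][220:285,110:180],(440,409),interpolation=2);b=cv2.resize(b,(360,440));
cv2.imwrite("pics/a.png",np.hstack([a,b])[...,::-1])
```

```text
pack top 603 c 468.0 -312.1 wh 23.6 72.0 a 46.7 z [0.033  0.0816 0.0882]
pack all 772 c 468.0 -312.0 wh 29.8 79.9 a 48.3 z [0.011  0.0755 0.0876]
long 1220 c 606.2 326.5 wh 143.3 25.1 a 8.9 z [0.0329 0.0808 0.0881]
cup 259 c 541.3 180.6 wh 57.7 58.3 a 45.9 z [0.0511 0.0683 0.0734]
jar 706 c 533.5 -174.0 wh 60.7 58.7 a 31.7 z [0.0516 0.0745 0.078 ]
tape 1027 c 617.5 -305.1 wh 99.4 99.7 a 67.1 z [0.0215 0.0465 0.0511]
stand base 831 c 421.9 312.1 wh 120.9 102.3 a 79.6 z [0.0089 0.0141 0.0207]
clip 517 c 434.3 289.1 wh 59.4 36.2 a 77.2 z [0.0912 0.1112 0.1403]
clip/plate 665 c 427.8 290.4 wh 59.3 59.8 a 75.8 z [0.0642 0.1014 0.1401]
clip handles 205 c 434.4 289.0 wh 59.4 36.0 a 77.2 z [0.1207 0.1356 0.1414]
case rim lo 634 c 515.1 -33.4 wh 159.2 150.0 a 9.8 z [0.09   0.0983 0.1046]
case lip 73 c 438.7 -46.3 wh 4.1 58.5 a 9.9 z [0.1151 0.1334 0.1361]
bench 0.00014720103256649075 0.0005262861652580164
S pack 911 c 467.1 -314.0 wh 24.5 71.9 a 46.9 z [0.0321 0.0771 0.0881]
S pack all 1199 c 466.3 -314.0 wh 29.2 81.4 a 48.3 z [0.011  0.0639 0.0878]
S base 363 c 426.0 289.5 wh 80.7 80.8 a 77.2 z [0.0083 0.0143 0.0239]
S clip 373 c 446.7 151.5 wh 49.4 337.9 a 5.9 z [0.0922 0.1235 0.1991]
S handles 174 c 446.7 151.5 wh 49.4 337.9 a 5.9 z [0.1254 0.1364 0.1993]
S case 2647 c 506.1 9.3 wh 161.1 393.5 a 5.6 z [0.0221 0.0595 0.0884]Traceback (most recent call last):
  File "<stdin>", line 22, in <module>
    u, s, vh = gufunc(a, signature=signature)
               ~~~~~~^^^^^^^^^^^^^^^^^^^^^^^^
    raise LinAlgError("SVD did not converge")
numpy.linalg.LinAlgError: SVD did not converge
```

Run:
```python
from h import *
c=cap("top");P=c["P"];q=P[190:222,275:330].reshape(-1,3);q=q[np.isfinite(q).all(1)]
a=np.radians(9.9);R=np.array([[np.cos(a),-np.sin(a)],[np.sin(a),np.cos(a)]]);O=np.array([.5106,-.0337])
m=q.mean(0);n=np.linalg.svd(q-m)[2][2];n*=np.sign(n[2]);print(len(q),m,n,"angle",np.arccos(n[2]),np.degrees(np.arctan2(n[1],n[0])))
X=P[165:265,255:352].reshape(-1,3);X=X[np.isfinite(X).all(1)]
L=np.c_[(X[:,:2]-O)@R,X[:,2]]
for lo,hi in((.09,.1),(.1,.12),(.12,.14),(.14,.17),(.17,.2),(.2,.3)):
    k=L[(L[:,2]>lo)&(L[:,2]<hi)]; print(lo,len(k),(np.percentile(k,[1,50,99],axis=0)*1e3).round(0).tolist() if len(k) else "")
print(r.sense()["joints"])
```

```text
1754 [ 0.52969941 -0.03417495  0.16277431] [0.83559532 0.10808494 0.53860756] angle 1.0020127249125907 7.370331756347792
0.09 405 [[-75.0, -75.0, 91.0], [-43.0, 2.0, 96.0], [84.0, 74.0, 100.0]]
0.1 723 [[55.0, -73.0, 100.0], [67.0, -2.0, 109.0], [81.0, 73.0, 120.0]]
0.12 781 [[-74.0, -74.0, 120.0], [45.0, -0.0, 131.0], [57.0, 73.0, 140.0]]
0.14 1176 [[4.0, -74.0, 140.0], [20.0, -1.0, 155.0], [36.0, 73.0, 169.0]]
0.17 933 [[-28.0, -75.0, 170.0], [-14.0, 6.0, 188.0], [5.0, 74.0, 200.0]]
0.2 505 [[-25.0, -30.0, 200.0], [-11.0, -1.0, 213.0], [1.0, 29.0, 225.0]]
[ 8.95892879e+01  2.20662755e+01  4.20537197e-01 -9.86372166e-03
 -6.84098842e+01 -1.48158246e+01]
```

Call:
play_rows(
  commands=[
    [[0.097,-0.215,0,0,0,0.146,1],[0.097,-0.215,0,0,0,0.146,1],[0.097,-0.215,0,0,0,0.146,1],[0.097,-0.215,0,0,0,0.146,1],[0.097,-0.215,0,0,0,0.146,1]],
  ],
)

```text
time_s: 0.75
tcp_pos: [0.2616, 0.3851, 0.2226]
ee_rot: [[0.993, -0.12, -0.0], [-0.12, -0.993, -0.0], [-0.0, 0.0, -1.0]]
wrist_force: [0.1, 1.4, -0.5]
gripper_width: 0.63
```

Call:
play_rows(
  commands=[
    [[0.097,-0.215,0,0,0,0.146,1],[0.097,-0.215,0,0,0,0.146,1],[0.097,-0.215,0,0,0,0.146,1],[0.097,-0.215,0,0,0,0.146,1],[0.097,-0.215,0,0,0,0.146,1]],
  ],
)

```text
time_s: 1.25
tcp_pos: [0.3583, 0.1705, 0.2228]
ee_rot: [[1.0, 0.025, 0.0], [0.025, -1.0, 0.0], [0.0, -0.0, -1.0]]
wrist_force: [0.4, 0.5, -0.6]
gripper_width: 0.176
```

Call:
play_rows(
  commands=[
    [[0.098,-0.214,-0.04,0,0,0.148,1],[0.098,-0.214,-0.04,0,0,0.148,1],[0.098,-0.214,-0.04,0,0,0.148,1],[0.098,-0.214,-0.04,0,0,0.148,1],[0.098,-0.214,-0.04,0,0,0.148,1]],
  ],
)

```text
time_s: 1.75
tcp_pos: [0.4567, -0.043, 0.1825]
ee_rot: [[0.985, 0.173, 0.001], [0.173, -0.985, 0.0], [0.001, -0.0, -1.0]]
wrist_force: [2.1, 1.6, 0.1]
gripper_width: 0.006
```

Call:
play_rows(
  commands=[
    [[0.012,0.002,0,0,0,0,1],[0.024,0.004,0,0,0,0,1],[0.036,0.006,0,0,0,0,1],[0.048,0.008,0,0,0,0,1],[0.06,0.01,0,0,0,0,1]],
  ],
)

```text
time_s: 2.25
tcp_pos: [0.5148, -0.0305, 0.1842]
ee_rot: [[0.985, 0.175, -0.002], [0.175, -0.985, -0.001], [-0.002, 0.001, -1.0]]
wrist_force: [-3.1, -0.4, 2.0]
gripper_width: 0.003
```

Contact force of about 3 N, as the hinge stiffness predicts.

Call:
play_rows(
  commands=[
    [[0.014,0.0024,0,0,0,0,1],[0.028,0.0048,0,0,0,0,1],[0.042,0.0072,0,0,0,0,1],[0.056,0.0096,0,0,0,0,1],[0.066,0.0113,0,0,0,0,1]],
  ],
)

```text
time_s: 2.75
tcp_pos: [0.5823, -0.018, 0.1826]
ee_rot: [[0.984, 0.175, -0.001], [0.175, -0.984, 0.0], [-0.001, -0.0, -1.0]]
wrist_force: [-2.0, -0.0, 0.2]
gripper_width: 0.003
```

Call:
play_rows(
  commands=[
    [[0,0,0,0,0,0,1],[-0.04,-0.007,0,0,0,0,1],[-0.08,-0.014,0,0,0,0,0],[-0.13,-0.024,0.03,0,0,0,0],[-0.13,-0.024,0.05,0,0,0,0]],
  ],
)

```text
time_s: 3.25
tcp_pos: [0.4472, -0.0442, 0.2325]
ee_rot: [[0.985, 0.174, -0.003], [0.174, -0.985, 0.0], [-0.003, -0.001, -1.0]]
wrist_force: [1.0, -0.4, 0.5]
gripper_width: 0.194
```

Run:
```python
from h import *
c=cap("side");save(c,"s1.png",(200,150,360,300),4)
P=c["P"][170:260,235:320].reshape(-1,3);P=P[np.isfinite(P).all(1)]
a=np.radians(9.9);R=np.array([[np.cos(a),-np.sin(a)],[np.sin(a),np.cos(a)]]);O=np.array([.5106,-.0337])
L=np.c_[(P[:,:2]-O)@R,P[:,2]];L=L[(abs(L[:,1])<.08)&(L[:,0]>-.02)]
for lo,hi in((.1,.13),(.13,.16),(.16,.2),(.2,.23),(.23,.28)):
    k=L[(L[:,2]>lo)&(L[:,2]<hi)];print(lo,len(k),(np.percentile(k,[2,50,98],axis=0)*1e3).round(0).tolist() if len(k) else "")
s=r.sense();print(s["tcp_pos"],s["joints"],s["time_s"])
```

```text
0.1 299 [[75.0, -75.0, 101.0], [77.0, -13.0, 115.0], [81.0, 71.0, 130.0]]
0.13 295 [[78.0, -74.0, 131.0], [80.0, -8.0, 145.0], [82.0, 71.0, 159.0]]
0.16 375 [[81.0, -64.0, 161.0], [84.0, 0.0, 179.0], [87.0, 72.0, 199.0]]
0.2 202 [[86.0, -46.0, 200.0], [88.0, -3.0, 213.0], [90.0, 51.0, 229.0]]
0.23 73 [[89.0, -30.0, 231.0], [92.0, -4.0, 237.0], [102.0, 16.0, 239.0]]
[ 0.45115282 -0.04403347  0.23792985] [ 15.14057671   4.04990705 -21.20981035   0.11228834 -64.27427558
  84.88277743] 3.3
```

View pics/s1.png

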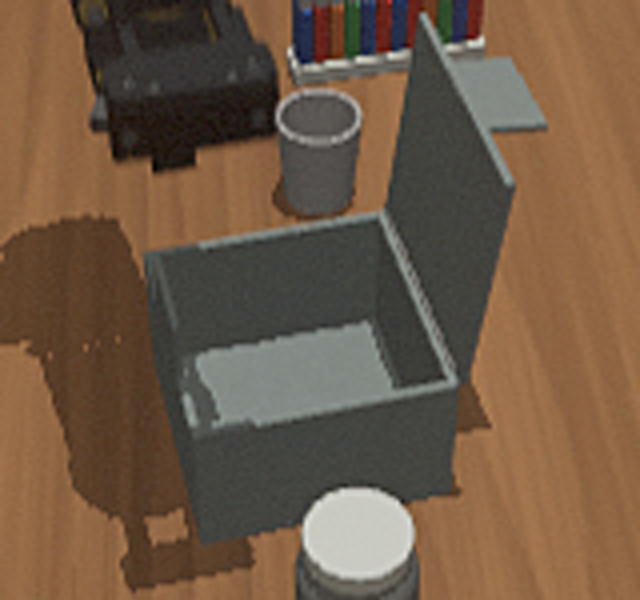

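The lid stands open at about 1.69 rad, and the case is empty with its floor visible at (285,370). Next is the pack.

Call:
play_rows(
  commands=[
    [[0.008,-0.135,0,0,0,-0.46,0],[0.008,-0.135,0,0,0,-0.46,0],[0.008,-0.135,0,0,0,-0.46,0],[0.008,-0.135,0,0,0,-0.46,0],[0.008,-0.135,0,0,0,-0.46,0]],
  ],
)

```text
time_s: 3.8
tcp_pos: [0.4601, -0.179, 0.2324]
ee_rot: [[0.959, -0.283, 0.0], [-0.283, -0.959, 0.0], [0.0, -0.0, -1.0]]
wrist_force: [0.1, 0.3, -0.1]
gripper_width: 0.697
```

Call:
play_rows(
  commands=[
    [[0.008,-0.134,-0.07,0,0,-0.465,0],[0.008,-0.134,-0.07,0,0,-0.465,0],[0.008,-0.134,-0.07,0,0,-0.465,0],[0.008,-0.134,-0.07,0,0,-0.465,0],[0.008,-0.134,-0.07,0,0,-0.465,0]],
  ],
)

```text
time_s: 4.3
tcp_pos: [0.4681, -0.3122, 0.1616]
ee_rot: [[0.732, -0.681, -0.002], [-0.681, -0.732, 0.001], [-0.002, 0.001, -1.0]]
wrist_force: [-0.4, -0.6, 1.1]
gripper_width: 0.994
```

Run:
```python
from h import *
s=r.sense();R=s["ee_rot"];print(s["tcp_pos"].round(4) if hasattr(s["tcp_pos"],'round') else s["tcp_pos"],np.degrees(np.arctan2(-R[0][1]*-1,R[1][1])),R[0][1],R[1][1],s["joints"],s["gripper_width"])
c=cap("side");save(c,"s2.png",(190,230,330,400),4)
P=c["P"][320:395,230:300].reshape(-1,3)
for l,h in((.07,.092),(.03,.07),(.005,.02)):
    p=P[(P[:,2]>l)&(P[:,2]<h)];print(l,len(p),cv2.minAreaRect((p[:,:2]*1000).astype(np.float32)))
```

```text
[ 0.4681 -0.3122  0.1616] -137.04846685749 -0.6813793014884285 -0.7319301768537773 [-1.72096179e+01  1.90386608e+01 -1.34473998e+01 -7.58089662e-03
 -5.76170509e+01  6.42621181e+01] 0.9939181789836958
0.07 483 ((469.5293884277344, -314.7991638183594), (23.18388557434082, 65.80464172363281), 46.84415817260742)
0.03 386 ((462.5264587402344, -322.7618103027344), (21.028474807739258, 73.63717651367188), 63.49969482421875)
0.005 243 ((492.82861328125, -294.638671875), (101.86634826660156, 79.30752563476562), 39.36692428588867)
```

View pics/s2.png

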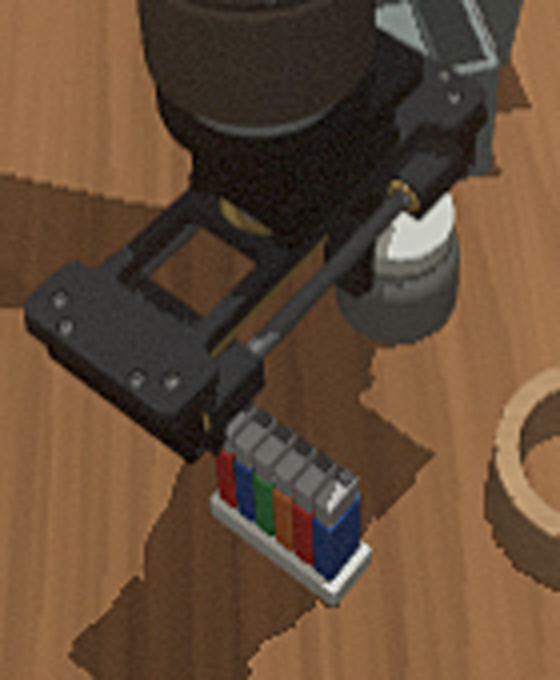

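The open gripper is above the pack at (290,500) and aligned with it. Its body is clear of the jar.

Call:
play_rows(
  commands=[
    [[0,-0.001,-0.04,0,0,0,0],[0,-0.001,-0.08,0,0,0,0],[0,-0.001,-0.111,0,0,0,0],[0,-0.001,-0.111,0,0,0,0],[0,-0.001,-0.111,0,0,0,0.5]],
  ],
)

```text
time_s: 4.85
tcp_pos: [0.4696, -0.3129, 0.0532]
ee_rot: [[0.734, -0.68, 0.002], [-0.68, -0.734, -0.001], [0.002, -0.0, -1.0]]
wrist_force: [0.2, 0.1, 1.0]
gripper_width: 0.959
```

Call:
play_rows(
  commands=[
    [[0,0,0,0,0,0,1],[0,0,0,0,0,0,1],[0,0,0,0,0,0,1],[0,0,0,0,0,0,1],[0,0,0,0,0,0,1]],
  ],
)

```text
time_s: 5.35
tcp_pos: [0.4682, -0.3138, 0.052]
ee_rot: [[0.731, -0.682, 0.001], [-0.682, -0.731, -0.0], [0.001, -0.0, -1.0]]
wrist_force: [-0.5, -0.0, -0.7]
gripper_width: 0.537
```

Call:
play_rows(
  commands=[
    [[0,0,0,0,0,0,1],[0,0,0,0,0,0,1],[0,0,0.02,0,0,0,1],[0,0,0.05,0,0,0,1],[0,0,0.08,0,0,0,1]],
  ],
)

```text
time_s: 5.85
tcp_pos: [0.4675, -0.3134, 0.1316]
ee_rot: [[0.731, -0.682, -0.002], [-0.682, -0.731, 0.001], [-0.002, 0.001, -1.0]]
wrist_force: [0.7, 0.3, -0.4]
gripper_width: 0.271
```

Call:
play_rows(
  commands=[
    [[0,0,0.04,0,0,0,1],[0,0,0.08,0,0,0,1],[0,0,0.11,0,0,0,1],[0,0,0.11,0,0,0,1],[0,0,0.11,0,0,0,1]],
  ],
)

```text
time_s: 6.35
tcp_pos: [0.4679, -0.3133, 0.2414]
ee_rot: [[0.731, -0.683, 0.0], [-0.683, -0.731, 0.001], [-0.0, -0.001, -1.0]]
wrist_force: [-0.7, 0.0, -2.0]
gripper_width: 0.275
```

Run:
```python
from h import *
s=r.sense();R=s["ee_rot"];print(s["tcp_pos"],s["wrist_force"],np.degrees(np.arctan2(-R[0,1],-R[1,1])),s["joints"],s["gripper_width"])
c=cap("side");u,v=map(int,proj(c,s["tcp_pos"]));print(u,v);save(c,"s3.png",(u-60,v-70,u+60,v+60),4)
```

```text
[ 0.4678827  -0.31332605  0.24140108] [-0.7133638   0.00308042 -1.95129086] 43.04059948953999 [-1.73507536e+01  1.52699557e+01 -6.66372441e+00 -5.30843104e-02
 -6.80582394e+01  6.43299922e+01] 0.27508827420630455
258 290
```

View pics/s3.png

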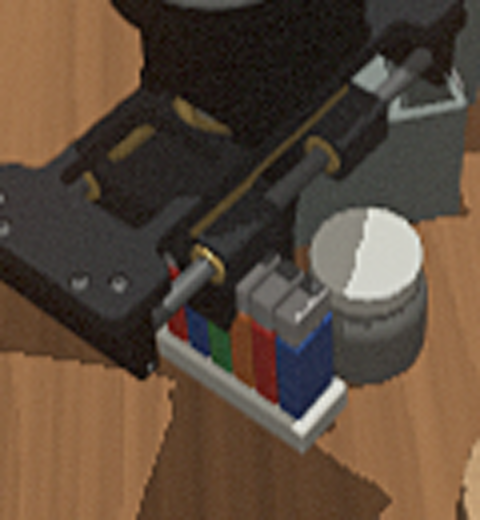

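The pack is held upright between the pads, with its tray at (250,390). I'll swing over the case and then measure how deep it is held.

Call:
play_rows(
  commands=[
    [[0.02,0.14,0,0,0,0.462,1],[0.02,0.14,0,0,0,0.462,1],[0.02,0.14,0,0,0,0.462,1],[0.02,0.14,0,0,0,0.462,1],[0.02,0.14,0,0,0,0.462,1]],
  ],
)

```text
time_s: 6.9
tcp_pos: [0.4875, -0.1727, 0.2399]
ee_rot: [[0.959, -0.283, -0.004], [-0.283, -0.959, 0.0], [-0.003, 0.001, -1.0]]
wrist_force: [-0.5, 0.1, -1.3]
gripper_width: 0.273
```

Call:
play_rows(
  commands=[
    [[0.0227,0.14,0,0,0,0.462,1],[0.0227,0.14,0,0,0,0.462,1],[0.0227,0.14,0,0,0,0.462,1],[0.0227,0.14,0,0,0,0.462,1],[0.0227,0.14,0,0,0,0.462,1]],
  ],
)

```text
time_s: 7.4
tcp_pos: [0.5105, -0.0339, 0.2404]
ee_rot: [[0.985, 0.171, -0.002], [0.171, -0.985, -0.001], [-0.003, 0.0, -1.0]]
wrist_force: [-0.0, -0.4, -0.8]
gripper_width: 0.27
```

```bash
cat >> h.py <<'E'
A=np.radians(9.9);RC=np.array([[np.cos(A),-np.sin(A)],[np.sin(A),np.cos(A)]]);OC=np.array([.5106,-.0337])
def tocase(p): p=np.asarray(p); return np.c_[(p[...,:2].reshape(-1,2)-OC)@RC,p[...,2].reshape(-1)]
E
python3 - <<'E'
from h import *
s=r.sense();t=s["tcp_pos"];print(t,tocase(t),s["wrist_force"],s["gripper_width"],s["ee_rot"][:,1])
c=cap("side");u,v=map(int,proj(c,t));save(c,"s4.png",(u-60,v-50,u+60,v+80),4)
im=c["image"].astype(int);P=c["P"];L=tocase(P).reshape(P.shape)
m=(np.abs(L[...,0])<.06)&(np.abs(L[...,1])<.03)&(L[...,2]>.15)&(L[...,2]<.215)
q=L[m];print(m.sum(),(np.percentile(q,[1,5,50,95,99],axis=0)*1e3).round(1))
k=q[q[:,2]<q[:,2].min()+.012];print("tray",(np.percentile(k,[2,50,98],axis=0)*1e3).round(1))
E
```

```text
[ 0.51054525 -0.03389986  0.240432  ] [[-8.83014630e-05 -1.87474305e-04  2.40432004e-01]] [-0.03078721 -0.44234139 -0.77390074] 0.27006470447354325 [ 1.71456039e-01 -9.85191745e-01  2.28526194e-04]
544 [[-38.5 -14.3 176.6]
 [-36.1 -13.5 178.7]
 [ -2.6 -10.4 192.7]
 [ 34.6  -1.8 213.1]
 [ 39.5  10.8 214.7]]
tray [[-38.5 -14.3 176.3]
 [ -3.3 -12.3 182.4]
 [ 38.5  -1.2 187.6]]
```

View pics/s4.png

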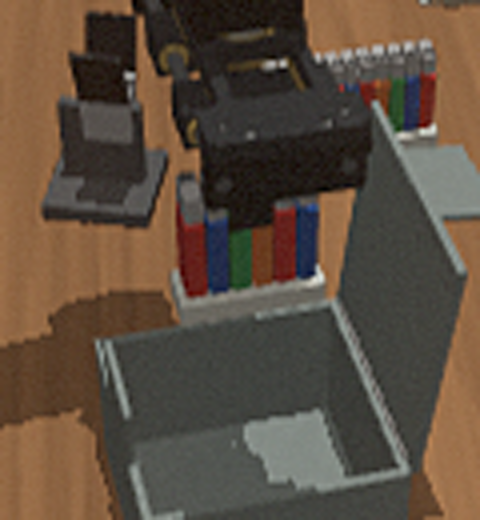

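The pack hangs upright over the case. Its tray underside is at about 0.176, 64 mm below the TCP, so it should touch the floor at TCP z ≈ 0.069.

Call:
play_rows(
  commands=[
    [[0,0,-0.04,0,0,0,1],[0,0,-0.08,0,0,0,1],[0,0,-0.12,0,0,0,1],[0,0,-0.15,0,0,0,1],[0,0,-0.162,0,0,0,1]],
  ],
)

```text
time_s: 7.95
tcp_pos: [0.5083, -0.0359, 0.0763]
ee_rot: [[0.986, 0.168, -0.007], [0.168, -0.986, -0.001], [-0.007, 0.0, -1.0]]
wrist_force: [0.1, 0.0, -0.2]
gripper_width: 0.274
```

Call:
play_rows(
  commands=[
    [[0,0,-0.001,0,0,0,1],[0,0,-0.003,0,0,0,1],[0,0,-0.005,0,0,0,1],[0,0,-0.006,0,0,0,1],[0,0,-0.006,0,0,0,1]],
  ],
)

```text
time_s: 8.45
tcp_pos: [0.5113, -0.0335, 0.0743]
ee_rot: [[0.985, 0.172, 0.002], [0.172, -0.985, 0.0], [0.002, -0.0, -1.0]]
wrist_force: [-0.2, -0.3, -1.6]
gripper_width: 0.274
```

Call:
play_rows(
  commands=[
    [[0,0,-0.001,0,0,0,1],[0,0,-0.002,0,0,0,1],[0,0,-0.003,0,0,0,1],[0,0,-0.003,0,0,0,1],[0,0,-0.003,0,0,0,1]],
  ],
)

```text
time_s: 8.95
tcp_pos: [0.511, -0.0336, 0.0706]
ee_rot: [[0.985, 0.172, 0.0], [0.172, -0.985, 0.0], [0.0, -0.0, -1.0]]
wrist_force: [0.8, 0.5, -1.0]
gripper_width: 0.273
```

Run:
```python
from h import *
s=r.sense();print(s["tcp_pos"],s["wrist_force"])
for n in("side","top"):
    c=cap(n);P=c["P"];L=tocase(P).reshape(P.shape);m=(np.abs(L[...,0])<.06)&(np.abs(L[...,1])<.03)&(L[...,2]<.1)&(L[...,2]>-.01)
    q=L[m];print(n,len(q),(np.percentile(q,[1,50,99],axis=0)*1e3).round(1).tolist() if len(q) else "")
print(r.sense()["tcp_pos"],r.sense()["wrist_force"])
```

```text
[ 0.51096029 -0.03359624  0.07061064] [ 0.75399564  0.50984852 -1.00632808]
side 473 [[-57.3, -12.2, 2.7], [-18.9, -8.7, 40.1], [58.6, 28.8, 92.3]]
top 229 [[-59.8, -29.3, 0.8], [-50.6, 2.0, 4.8], [-39.5, 29.2, 9.3]]
[ 0.51098271 -0.03359937  0.07064735] [-0.40803298 -0.10498472 -0.08752334]
```

Call:
play_rows(
  commands=[
    [[0,0,-0.0005,0,0,0,1],[0,0,-0.001,0,0,0,1],[0,0,-0.0015,0,0,0,1],[0,0,-0.002,0,0,0,1],[0,0,-0.002,0,0,0,1]],
  ],
)

```text
time_s: 9.55
tcp_pos: [0.5114, -0.0335, 0.0704]
ee_rot: [[0.985, 0.173, 0.001], [0.173, -0.985, -0.0], [0.001, 0.0, -1.0]]
wrist_force: [-3.1, 1.4, 11.9]
gripper_width: 0.272
```

Call:
play_rows(
  commands=[
    [[0,0,-0.0005,0,0,0,1],[0,0,-0.001,0,0,0,1],[0,0,-0.0015,0,0,0,1],[0,0,-0.002,0,0,0,1],[0,0,-0.002,0,0,0,1]],
  ],
)

```text
time_s: 10.05
tcp_pos: [0.5115, -0.0334, 0.0703]
ee_rot: [[0.985, 0.174, 0.002], [0.174, -0.985, -0.0], [0.002, 0.001, -1.0]]
wrist_force: [-7.0, 3.6, 22.9]
gripper_width: 0.27
```

Floor contact is clear, with z stalled at 0.0704. I'll relieve the press, release and rise.

Call:
play_rows(
  commands=[
    [[0,0,0.002,0,0,0,1],[0,0,0.0038,0,0,0,1],[0,0,0.0038,0,0,0,0.4],[0,0,0.0038,0,0,0,0.4],[0,0,0.0038,0,0,0,0.4]],
  ],
)

```text
time_s: 10.55
tcp_pos: [0.5107, -0.0338, 0.0699]
ee_rot: [[0.985, 0.172, -0.001], [0.172, -0.985, -0.0], [-0.001, 0.0, -1.0]]
wrist_force: [0.7, -0.1, 0.2]
gripper_width: 0.462
```

Call:
play_rows(
  commands=[
    [[0,0,0,0,0,0,0.4],[0,0,0,0,0,0,0.4],[0,0,0,0,0,0,0.4],[0,0,0.03,0,0,0,0.4],[0,0,0.07,0,0,0,0.4]],
  ],
)

```text
time_s: 11.05
tcp_pos: [0.5092, -0.034, 0.1392]
ee_rot: [[0.985, 0.172, -0.006], [0.172, -0.985, -0.001], [-0.006, 0.0, -1.0]]
wrist_force: [1.3, 1.2, -0.1]
gripper_width: 0.601
```

Call:
play_rows(
  commands=[
    [[0,0,0.05,0,0,0,1],[0,0,0.1,0,0,0,1],[0,0,0.15,0,0,0,1],[0,0,0.18,0,0,0,1],[0,0,0.18,0,0,0,1]],
  ],
)

```text
time_s: 11.55
tcp_pos: [0.513, -0.0337, 0.326]
ee_rot: [[0.985, 0.173, 0.012], [0.173, -0.985, 0.001], [0.012, 0.001, -1.0]]
wrist_force: [-0.1, 0.3, 0.2]
gripper_width: 0.235
```

Run:
```python
from h import *
s=r.sense();print(s["tcp_pos"],s["wrist_force"],s["joints"],tocase(s["tcp_pos"]))
c=cap("side");save(c,"s5.png",(215,160,335,290),4)
P=c["P"];L=tocase(P).reshape(P.shape);m=(np.abs(L[...,0])<.06)&(np.abs(L[...,1])<.03)&(L[...,2]<.12)&(L[...,2]>.04)
q=L[m];q=q[q[:,2]>.07];print(len(q),(np.percentile(q,[1,50,99],axis=0)*1e3).round(1).tolist(),cv2.minAreaRect((q[:,:2]*1e3).astype(np.float32)))
```

```text
[ 0.51303939 -0.03365979  0.32602206] [-0.07315402  0.30258076  0.17754486] [ 14.41542212   7.37939814  -4.75023514   0.10002725 -77.21408492
  85.50446245] [[ 0.00240997 -0.00037979  0.32602206]]
364 [[-33.6, -10.9, 70.2], [-1.2, -4.1, 87.2], [35.0, 10.8, 93.6]] ((1.1893119812011719, 0.08812904357910156), (23.01631736755371, 70.21031951904297), 89.96317291259766)
```

View pics/s5.png

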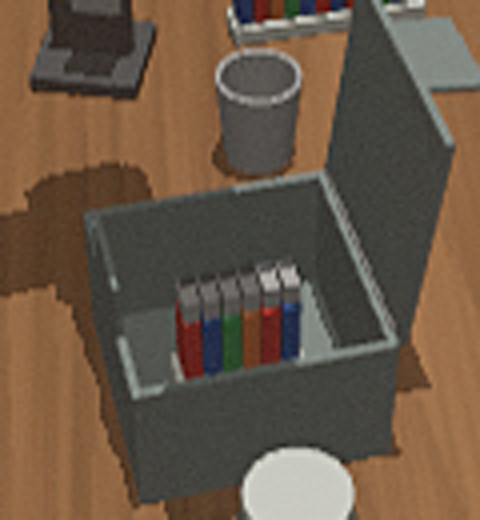

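The pack stands upright and centred on the case floor at (240,325). Next I go over and behind the lid, clear of its lip.

Call:
play_rows(
  commands=[
    [[0.129,0.075,0.005,0,0,0,1],[0.129,0.075,0.005,0,0,0,1],[0.129,0.075,0.005,0,0,0,1],[0.129,0.075,0.005,0,0,0,1],[0.129,0.075,0.005,0,0,0,1]],
  ],
)

```text
time_s: 12.1
tcp_pos: [0.6397, 0.0419, 0.3215]
ee_rot: [[0.985, 0.173, -0.006], [0.173, -0.985, -0.002], [-0.007, 0.0, -1.0]]
wrist_force: [-0.2, 0.4, -0.0]
gripper_width: 0.008
```

Call:
play_rows(
  commands=[
    [[0,0,-0.05,0,0,0,1],[0,0,-0.1,0,0,0,1],[0,0,-0.127,0,0,0,1],[0,0,-0.127,0,0,0,1],[0,0,-0.127,0,0,0,1]],
  ],
)

```text
time_s: 12.6
tcp_pos: [0.6398, 0.0406, 0.1998]
ee_rot: [[0.985, 0.172, 0.001], [0.172, -0.985, -0.001], [0.001, 0.001, -1.0]]
wrist_force: [0.4, 0.3, 1.1]
gripper_width: 0.004
```

Run:
```python
from h import *
s=r.sense();print(s["tcp_pos"],s["wrist_force"],tocase(s["tcp_pos"]),s["ee_rot"][:,2])
```

```text
[0.63975894 0.0406176  0.199783  ] [0.41057936 0.27822408 1.11663412] [[0.14001304 0.05100478 0.199783  ]] [ 1.39704534e-03 -6.86463901e-04 -9.99998789e-01]
```

Call:
play_rows(
  commands=[
    [[-0.0197,-0.0034,0.002,0,0,0,1],[-0.0364,-0.0064,0.004,0,0,0,1],[-0.0522,-0.0091,0.004,0,0,0,1],[-0.068,-0.0119,0.004,0,0,0,1],[-0.0788,-0.0138,0.002,0,0,0,1]],
  ],
)

```text
time_s: 13.1
tcp_pos: [0.5624, 0.0277, 0.2043]
ee_rot: [[0.985, 0.173, 0.009], [0.173, -0.985, 0.002], [0.009, -0.0, -1.0]]
wrist_force: [1.8, 0.4, 1.8]
gripper_width: 0.004
```

Call:
play_rows(
  commands=[
    [[-0.01,-0.0018,-0.0027,0,0,0,1],[-0.0202,-0.0035,-0.0067,0,0,0,1],[-0.0297,-0.0052,-0.0117,0,0,0,1],[-0.0389,-0.0068,-0.0178,0,0,0,1],[-0.0473,-0.0083,-0.0246,0,0,0,1]],
  ],
)

```text
time_s: 13.6
tcp_pos: [0.5133, 0.0191, 0.1759]
ee_rot: [[0.985, 0.172, 0.001], [0.172, -0.985, 0.0], [0.001, -0.0, -1.0]]
wrist_force: [0.5, -0.0, 1.5]
gripper_width: 0.003
```

Call:
play_rows(
  commands=[
    [[-0.0079,-0.0014,-0.0077,0,0,0,1],[-0.0148,-0.0026,-0.0162,0,0,0,1],[-0.0208,-0.0036,-0.0253,0,0,0,1],[-0.026,-0.0045,-0.035,0,0,0,1],[-0.0301,-0.0053,-0.0451,0,0,0,1]],
  ],
)

```text
time_s: 14.1
tcp_pos: [0.4833, 0.0139, 0.1297]
ee_rot: [[0.985, 0.172, -0.0], [0.172, -0.985, -0.0], [-0.0, -0.0, -1.0]]
wrist_force: [1.3, 0.2, 0.7]
gripper_width: 0.008
```

Call:
play_rows(
  commands=[
    [[-0.0032,-0.0006,-0.0105,0,0,0,1],[-0.0053,-0.0009,-0.0213,0,0,0,1],[-0.0063,-0.0011,-0.029,0,0,0,1],[-0.0063,-0.0011,-0.0315,0,0,0,1],[-0.0063,-0.0011,-0.0325,0,0,0,1]],
  ],
)

```text
time_s: 14.6
tcp_pos: [0.4769, 0.0127, 0.1]
ee_rot: [[0.985, 0.174, -0.002], [0.174, -0.985, -0.001], [-0.002, 0.001, -1.0]]
wrist_force: [-9.3, 1.8, 24.3]
gripper_width: 0.008
```

Run:
```python
from h import *
s=r.sense();print(s["tcp_pos"],s["wrist_force"],tocase(s["tcp_pos"]))
c=cap("side");save(c,"s6.png",(200,160,340,290),4)
P=c["P"];L=tocase(P).reshape(P.shape)
for x0,x1 in((-.06,-.03),(-.03,0),(.02,.07)):
    m=(L[...,0]>x0)&(L[...,0]<x1)&(L[...,1]<.0)&(L[...,1]>-.06)&(L[...,2]>.06)&(L[...,2]<.15);print(m.sum(),np.percentile(L[m][:,2],[10,50,90]).round(4) if m.sum() else "")
```

```text
[0.47690369 0.012706   0.1000217 ] [-9.25117963  1.83397918 24.31045461] [[-0.02521601  0.05150836  0.1000217 ]]
265 [0.0988 0.1003 0.1018]
264 [0.0989 0.1003 0.1018]
415 [0.0989 0.1004 0.102 ]
```

View pics/s6.png

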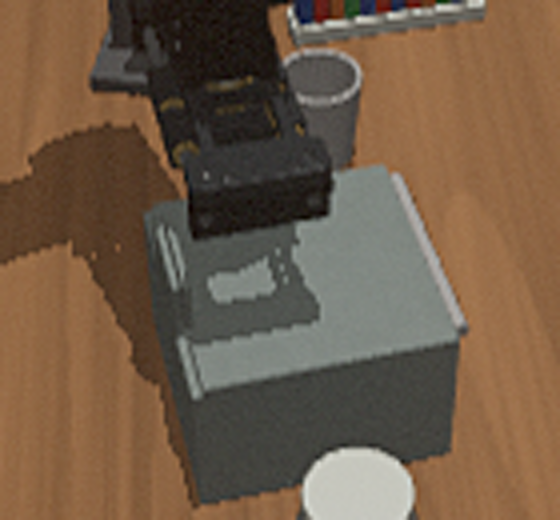

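The lid is flat at z = 0.100 and shut, with both lips together at (180,255). I'll rise and go to the clip.

Call:
play_rows(
  commands=[
    [[0,0,0.05,0,0,0,0],[0,0,0.1,0,0,0,0],[0,0.04,0.125,0,0,-0.1,0],[-0.01,0.08,0.125,0,0,-0.2,0],[-0.02,0.12,0.125,0,0,-0.2,0]],
  ],
)

```text
time_s: 15.15
tcp_pos: [0.457, 0.134, 0.2236]
ee_rot: [[1.0, -0.03, 0.001], [-0.03, -1.0, 0.001], [0.001, -0.001, -1.0]]
wrist_force: [0.1, 0.5, -0.4]
gripper_width: 0.372
```

Call:
play_rows(
  commands=[
    [[-0.0225,0.156,0,0,0,-0.196,0],[-0.0225,0.156,0,0,0,-0.196,0],[-0.0225,0.156,0,0,0,-0.196,0],[-0.0225,0.156,0,0,0,-0.196,0],[-0.0225,0.156,0,0,0,-0.196,0]],
  ],
)

```text
time_s: 15.65
tcp_pos: [0.4341, 0.2903, 0.2219]
ee_rot: [[0.976, -0.218, -0.002], [-0.218, -0.976, -0.002], [-0.001, 0.002, -1.0]]
wrist_force: [-0.9, -1.6, -1.2]
gripper_width: 0.831
```

Run:
```python
from h import *
s=r.sense();R=s["ee_rot"];print(s["tcp_pos"],np.degrees(np.arctan2(-R[1,1],-R[0,1])),s["gripper_width"],s["joints"])
def rect(n,p):
    print(n,len(p),cv2.minAreaRect((p[:,:2]*1000).astype(np.float32)) if len(p)>5 else "")
for n in("side","top"):
    c=cap(n);P=c["P"].reshape(-1,3);P=P[np.isfinite(P).all(1)]
    L=P[np.hypot(P[:,0]-.434,P[:,1]-.289)<.05];rect(n+" handles",L[(L[:,2]>.12)&(L[:,2]<.15)])
    T=tocase(P);k=T[(T[:,2]>.112)&(T[:,2]<.14)&(np.abs(T[:,1])<.06)&(np.abs(T[:,0]+.07)<.03)];rect(n+" lips(case)",k);print((np.percentile(k,[2,50,98],axis=0)*1e3).round(1).tolist() if len(k) else"")
    k=T[(T[:,2]>.09)&(T[:,2]<.105)&(np.abs(T[:,1])<.09)&(np.abs(T[:,0])<.09)];rect(n+" lid(case)",k)
```

```text
[0.43407548 0.2903225  0.22192332] 77.3988295834916 0.830889163388196 [ 5.15832603e+01  1.21204796e+01 -1.38142192e+01 -1.99999947e-02
 -6.41985729e+01  2.58242226e+01]
side handles 146 ((432.3187255859375, 287.6751403808594), (59.427146911621094, 36.49824523925781), 78.62265014648438)
side lips(case) 141 ((-70.67220306396484, -1.2498435974121094), (61.63005065917969, 10.290552139282227), 89.90840148925781)
[[-75.7, -31.4, 112.9], [-71.8, -8.8, 132.9], [-65.9, 28.3, 136.2]]
side lid(case) 3270 ((3.65423583984375, -0.0121307373046875), (158.73965454101562, 154.2734375), 0.011233181692659855)
top handles 54 ((434.6383056640625, 313.7071228027344), (9.29258918762207, 27.290117263793945), 67.42349243164062)
top lips(case) 141 ((-70.02445220947266, -0.46043968200683594), (59.24962615966797, 10.067193031311035), 89.96340942382812)
[[-74.8, -28.6, 119.6], [-71.0, -0.4, 133.8], [-65.0, 28.1, 137.1]]
top lid(case) 5616 ((4.405487060546875, -0.31354522705078125), (159.19985961914062, 150.22874450683594), 0.008932722732424736)
```

Both views put the lips within 1 mm of the expected (-70, 0). I'll descend on the clip handles and squeeze.

Call:
play_rows(
  commands=[
    [[0,-0.0018,-0.03,0,0,0,0],[0,-0.0018,-0.06,0,0,0,0],[0,-0.0018,-0.09,0,0,0,0],[0,-0.0018,-0.115,0,0,0,0],[0,-0.0018,-0.115,0,0,0,0]],
  ],
)

```text
time_s: 16.25
tcp_pos: [0.4332, 0.2833, 0.1049]
ee_rot: [[0.975, -0.224, -0.006], [-0.224, -0.975, -0.006], [-0.005, 0.007, -1.0]]
wrist_force: [-0.9, -0.5, -0.3]
gripper_width: 1.001
```

Call:
play_rows(
  commands=[
    [[0,0,0,0,0,0,0],[0,0,0,0,0,0,1],[0,0,0,0,0,0,1],[0,0,0,0,0,0,1],[0,0,0,0,0,0,1]],
  ],
)

```text
time_s: 16.75
tcp_pos: [0.435, 0.2873, 0.1088]
ee_rot: [[0.975, -0.221, 0.001], [-0.221, -0.975, 0.001], [0.001, -0.001, -1.0]]
wrist_force: [-0.2, 0.4, 0.4]
gripper_width: 0.718
```

Call:
play_rows(
  commands=[
    [[0,0,0,0,0,0,1],[0,0,0,0,0,0,1],[0,0,0,0,0,0,1],[0,0,0,0,0,0,1],[0,0,0,0,0,0,1]],
  ],
)

```text
time_s: 17.25
tcp_pos: [0.4372, 0.2893, 0.1123]
ee_rot: [[0.976, -0.219, 0.006], [-0.219, -0.976, 0.004], [0.005, -0.006, -1.0]]
wrist_force: [-3.4, 1.0, 15.6]
gripper_width: 0.289
```

Call:
play_rows(
  commands=[
    [[0,0,0,0,0,0,1],[0,0,0,0,0,0,1],[0,0,0,0,0,0,1],[0,0,0,0,0,0,1],[0,0,0,0,0,0,1]],
  ],
)

```text
time_s: 17.75
tcp_pos: [0.4372, 0.2893, 0.1123]
ee_rot: [[0.976, -0.219, 0.007], [-0.219, -0.976, 0.005], [0.005, -0.006, -1.0]]
wrist_force: [-2.3, 0.4, 16.1]
gripper_width: 0.292
```

The handles are squeezed to 25 mm, so the jaws are fully open. Lift.

Call:
play_rows(
  commands=[
    [[0,0,0.01,0,0,0,1],[0,0,0.025,0,0,0,1],[0,0,0.05,0,0,0,1],[0,0,0.08,0,0,0,1],[0,0,0.11,0,0,0,1]],
  ],
)

```text
time_s: 18.25
tcp_pos: [0.4341, 0.2862, 0.2185]
ee_rot: [[0.975, -0.221, -0.002], [-0.221, -0.975, -0.002], [-0.002, 0.003, -1.0]]
wrist_force: [1.3, 0.4, -0.7]
gripper_width: 0.29
```

Call:
play_rows(
  commands=[
    [[0,0,0.02,0,0,0,1],[0,0,0.02,0,0,0,1],[0,0,0.02,0,0,0,1],[0,0,0.02,0,0,0,1],[0,0,0.02,0,0,0,1]],
  ],
)

```text
time_s: 18.75
tcp_pos: [0.4342, 0.2864, 0.2366]
ee_rot: [[0.975, -0.221, -0.002], [-0.221, -0.975, -0.002], [-0.002, 0.003, -1.0]]
wrist_force: [-1.0, -0.1, -1.1]
gripper_width: 0.285
```

Run:
```python
from h import *
s=r.sense();R=s["ee_rot"];t=s["tcp_pos"];print(t,np.degrees(np.arctan2(-R[1,1],-R[0,1])),R[:,2],s["gripper_width"],s["wrist_force"],s["joints"])
for n in("side","top"):
    c=cap(n);P=c["P"].reshape(-1,3);P=P[np.isfinite(P).all(1)]
    Q=(P-t)@R; k=Q[(np.abs(Q[:,0])<.03)&(np.abs(Q[:,1])<.025)&(Q[:,2]>.0)&(Q[:,2]<.075)]
    print(n,len(k),(np.percentile(k,[1,5,50,95,99],axis=0)*1e3).round(1).tolist() if len(k) else "")
    if n=="side":
        for a in np.arange(0,.075,.01):
            j=k[(k[:,2]>a)&(k[:,2]<a+.01)];print(round(a,3),len(j),(np.percentile(j,[2,50,98],axis=0)*1e3).round(1).tolist() if len(j)>3 else "")
        u,v=map(int,proj(c,t));save(c,"s7.png",(u-50,v-50,u+50,v+60),5)
```

```text
[0.43424557 0.28643054 0.23657244] 77.22536352619515 [-0.00235052 -0.00245094 -0.99999423] 0.2854978172436979 [-1.01194158 -0.13631666 -1.08826438] [ 5.12881718e+01  1.13070354e+01 -1.26771096e+01 -1.88655104e-02
 -6.62096594e+01  2.59446852e+01]
side 295 [[-21.8, -12.5, 0.8], [-19.8, -8.2, 3.8], [-0.8, 14.4, 29.4], [13.6, 20.2, 52.7], [14.3, 21.5, 55.8]]
0.0 41 [[-20.2, -8.5, 0.3], [1.6, 13.3, 5.8], [14.1, 21.1, 9.4]]
0.01 50 [[-20.0, -6.5, 10.1], [0.7, 12.7, 14.7], [14.5, 16.4, 19.2]]
0.02 60 [[-20.7, -2.1, 20.8], [-1.8, 13.1, 24.8], [14.0, 17.2, 29.7]]
0.03 51 [[-20.9, -13.3, 30.8], [-1.5, 15.1, 33.7], [13.7, 19.7, 40.0]]
0.04 61 [[-21.9, -9.9, 40.1], [-3.1, 16.0, 45.3], [13.6, 21.2, 49.3]]
0.05 32 [[-21.3, -12.4, 50.1], [-0.1, 18.4, 52.4], [13.4, 22.3, 56.3]]
0.06 0 
0.07 0 
top 56 [[-20.7, 13.1, 13.5], [-19.1, 13.7, 24.0], [-9.1, 15.5, 29.0], [5.6, 17.3, 35.2], [14.0, 19.4, 37.4]]
```

View pics/s7.png

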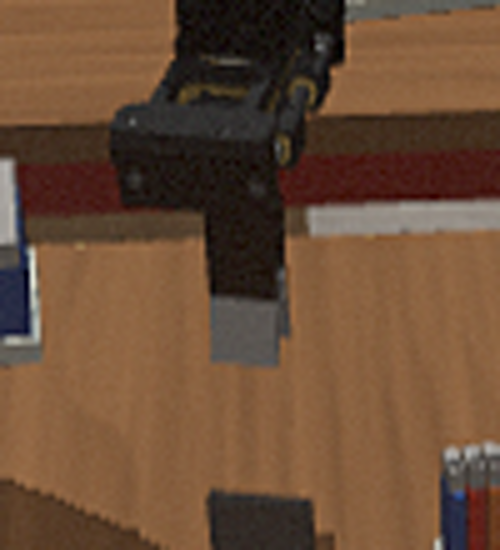

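The clip is held hanging upright, with its jaws at (245,330), centred 3.6 mm off the tool axis along the pin. I'll carry it to above the lips.

Call:
play_rows(
  commands=[
    [[0.004,-0.168,0,0,0,-0.5875,1],[0.004,-0.168,0,0,0,-0.5875,1],[0.004,-0.168,0,0,0,-0.5875,1],[0.004,-0.168,0,0,0,-0.5875,1],[0.004,-0.168,0,0,0,-0.5875,1]],
  ],
)

```text
time_s: 19.35
tcp_pos: [0.4383, 0.1167, 0.238]
ee_rot: [[0.686, -0.728, -0.001], [-0.728, -0.686, -0.0], [-0.0, 0.001, -1.0]]
wrist_force: [0.7, 0.0, -1.4]
gripper_width: 0.29
```

Call:
play_rows(
  commands=[
    [[0.004,-0.168,0,0,0,-0.5875,1],[0.004,-0.168,0,0,0,-0.5875,1],[0.004,-0.168,0,0,0,-0.5875,1],[0.004,-0.168,0,0,0,-0.5875,1],[0.004,-0.168,0,0,0,-0.5875,1]],
  ],
)

```text
time_s: 19.85
tcp_pos: [0.443, -0.0503, 0.2378]
ee_rot: [[0.17, -0.985, -0.001], [-0.985, -0.17, -0.0], [0.0, 0.001, -1.0]]
wrist_force: [0.2, 1.2, -0.7]
gripper_width: 0.287
```

Call:
play_rows(
  commands=[
    [[0,0,-0.01,0,0,0,1],[0,0,-0.02,0,0,0,1],[0,0,-0.02,0,0,0,1],[0,0,-0.02,0,0,0,1],[0,0,-0.02,0,0,0,1]],
  ],
)

```text
time_s: 20.35
tcp_pos: [0.4431, -0.0484, 0.2183]
ee_rot: [[0.174, -0.985, 0.0], [-0.985, -0.174, -0.0], [0.0, -0.0, -1.0]]
wrist_force: [0.5, 0.3, -0.6]
gripper_width: 0.294
```

Run:
```python
from h import *
s=r.sense();R=s["ee_rot"];t=s["tcp_pos"];print(t,tocase(t),np.degrees(np.arctan2(-R[1,1],-R[0,1])),R[:,2],s["gripper_width"],s["wrist_force"])
c=cap("side");u,v=map(int,proj(c,t));save(c,"s8.png",(u-60,v-50,u+60,v+70),5)
P=c["P"].reshape(-1,3);P=P[np.isfinite(P).all(1)];L=tocase(P);T=tocase(t)[0]
k=L[(np.abs(L[:,0]-T[0])<.035)&(np.abs(L[:,1]-T[1])<.03)&(L[:,2]>.142)&(L[:,2]<t[2])]
for a in np.arange(.14,t[2],.01):
    j=k[(k[:,2]>a)&(k[:,2]<a+.01)];print(round(a,3),len(j),(np.percentile(j,[2,50,98],axis=0)*1e3).round(1).tolist() if len(j)>3 else "")
```

```text
[ 0.44314693 -0.04836657  0.21829201] [[-0.06897025 -0.00285103  0.21829201]] 10.01105327819265 [ 3.88792487e-04 -8.96401381e-05 -9.99999920e-01] 0.2935679355179328 [ 0.50111402  0.27929364 -0.61756068]
0.14 0 
0.15 0 
0.16 25 [[-89.6, -17.8, 163.5], [-87.9, -12.8, 167.5], [-52.0, 13.3, 169.9]]
0.17 37 [[-87.9, -17.8, 170.3], [-85.1, -15.6, 173.7], [-54.4, 17.0, 179.2]]
0.18 43 [[-86.3, -18.8, 180.4], [-81.4, -15.9, 186.4], [-54.9, 9.9, 189.8]]
0.19 71 [[-84.2, -18.8, 190.2], [-70.6, -15.4, 195.2], [-58.0, 16.9, 199.7]]
0.2 87 [[-83.1, -18.4, 200.3], [-67.5, -10.2, 206.7], [-59.1, 16.4, 209.3]]
0.21 23 [[-82.8, -18.5, 210.2], [-62.3, -17.1, 214.0], [-56.7, 9.6, 218.1]]
```

View pics/s8.png

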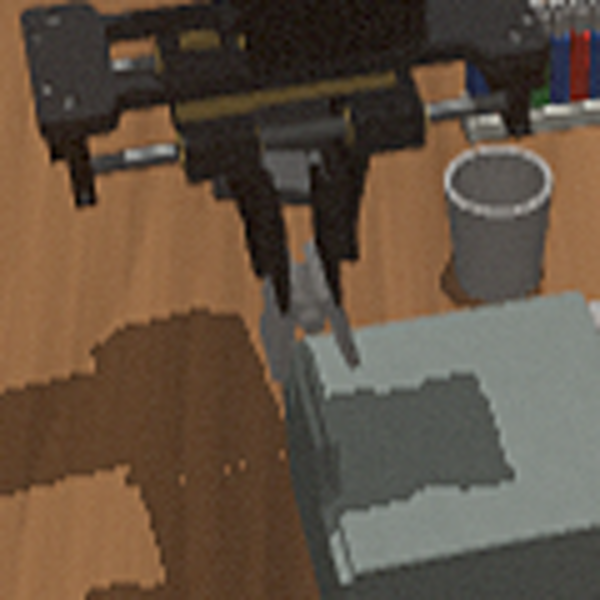

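The jaws straddle the lips. Measured the same way, the clip centre is at case (-70.9, -0.6) and the lips are at (-70.5, -0.7). I'll lower in steps and watch the force.

Call:
play_rows(
  commands=[
    [[0,0,-0.012,0,0,0,1],[0,0,-0.024,0,0,0,1],[0,0,-0.036,0,0,0,1],[0,0,-0.044,0,0,0,1],[0,0,-0.044,0,0,0,1]],
  ],
)

```text
time_s: 20.9
tcp_pos: [0.4423, -0.049, 0.1734]
ee_rot: [[0.172, -0.985, -0.002], [-0.985, -0.172, -0.0], [-0.0, 0.002, -1.0]]
wrist_force: [0.5, -0.8, -0.5]
gripper_width: 0.288
```

Call:
play_rows(
  commands=[
    [[0,0,-0.001,0,0,0,1],[0,0,-0.003,0,0,0,1],[0,0,-0.005,0,0,0,1],[0,0,-0.005,0,0,0,1],[0,0,-0.005,0,0,0,1]],
  ],
)

```text
time_s: 21.4
tcp_pos: [0.4429, -0.049, 0.1693]
ee_rot: [[0.172, -0.985, 0.0], [-0.985, -0.172, 0.0], [0.0, -0.0, -1.0]]
wrist_force: [0.0, 0.8, -1.3]
gripper_width: 0.287
```

Call:
play_rows(
  commands=[
    [[0,0,-0.001,0,0,0,1],[0,0,-0.002,0,0,0,1],[0,0,-0.003,0,0,0,1],[0,0,-0.003,0,0,0,1],[0,0,-0.003,0,0,0,1]],
  ],
)

```text
time_s: 21.9
tcp_pos: [0.4429, -0.049, 0.1665]
ee_rot: [[0.172, -0.985, 0.0], [-0.985, -0.172, -0.0], [0.0, -0.0, -1.0]]
wrist_force: [-1.4, 0.7, 2.9]
gripper_width: 0.286
```

Call:
play_rows(
  commands=[
    [[0,0,-0.0005,0,0,0,1],[0,0,-0.001,0,0,0,1],[0,0,-0.0015,0,0,0,1],[0,0,-0.0015,0,0,0,1],[0,0,-0.0015,0,0,0,1]],
  ],
)

```text
time_s: 22.4
tcp_pos: [0.443, -0.049, 0.1663]
ee_rot: [[0.173, -0.985, 0.001], [-0.985, -0.173, -0.0], [0.001, -0.001, -1.0]]
wrist_force: [-4.8, 1.6, 11.1]
gripper_width: 0.291
```

The throat is seated at TCP z 0.1663, which puts the pin at 0.140, exactly as expected. I'll ease off and release.

Call:
play_rows(
  commands=[
    [[0,0,0.001,0,0,0,1],[0,0,0.001,0,0,0,0],[0,0,0.001,0,0,0,0],[0,0,0.001,0,0,0,0],[0,0,0.001,0,0,0,0]],
  ],
)

```text
time_s: 22.9
tcp_pos: [0.4426, -0.049, 0.1651]
ee_rot: [[0.172, -0.985, -0.001], [-0.985, -0.172, -0.0], [-0.0, 0.001, -1.0]]
wrist_force: [-0.3, -0.3, -0.7]
gripper_width: 0.575
```

Call:
play_rows(
  commands=[
    [[0,0,0,0,0,0,0],[0,0,0,0,0,0,0],[0,0,0,0,0,0,0],[0,0,0,0,0,0,0],[0,0,0,0,0,0,0]],
  ],
)

```text
time_s: 23.4
tcp_pos: [0.4429, -0.049, 0.1657]
ee_rot: [[0.172, -0.985, 0.0], [-0.985, -0.172, 0.0], [0.0, -0.0, -1.0]]
wrist_force: [-0.1, -0.3, -0.3]
gripper_width: 0.971
```

Call:
play_rows(
  commands=[
    [[0,0,0,0,0,0,0],[0,0,0,0,0,0,0],[0,0,0.015,0,0,0,0],[0,0,0.04,0,0,0,0],[0,0,0.08,0,0,0,0]],
  ],
)

```text
time_s: 23.9
tcp_pos: [0.4412, -0.0491, 0.2446]
ee_rot: [[0.172, -0.985, -0.006], [-0.985, -0.172, -0.001], [-0.0, 0.006, -1.0]]
wrist_force: [0.9, 0.4, 0.8]
gripper_width: 0.998
```

Call:
play_rows(
  commands=[
    [[-0.03,0.04,0.03,0,0,0,0],[-0.03,0.08,0.05,0,0,0,0],[-0.03,0.12,0.05,0,0,0,0],[-0.03,0.16,0.05,0,0,0,0],[-0.03,0.2,0.05,0,0,0,0]],
  ],
)

```text
time_s: 24.4
tcp_pos: [0.4124, 0.1527, 0.2962]
ee_rot: [[0.172, -0.985, 0.001], [-0.985, -0.172, 0.001], [-0.001, -0.001, -1.0]]
wrist_force: [1.0, 0.8, -0.6]
gripper_width: 1.0
```

Run:
```python
from h import *
s=r.sense();print(s["tcp_pos"],s["gripper_width"],s["time_s"])
for n in("side","top"):
    c=cap(n);P=c["P"].reshape(-1,3);P=P[np.isfinite(P).all(1)];L=tocase(P)
    def show(nm,k): print(n,nm,len(k),(np.percentile(k,[2,50,98],axis=0)*1e3).round(1).tolist() if len(k)>3 else "")
    w=L[(np.abs(L[:,0]+.07)<.05)&(np.abs(L[:,1])<.06)]
    show("handle tops",w[(w[:,2]>.175)&(w[:,2]<.21)]);show("mid",w[(w[:,2]>.145)&(w[:,2]<.175)]);show("jaws",w[(w[:,2]>.11)&(w[:,2]<.13)&(np.abs(w[:,1])<.017)])
    show("lid",L[(np.abs(L[:,0])<.05)&(np.abs(L[:,1])<.07)&(L[:,2]>.05)&(L[:,2]<.15)])
    if n=="side":save(c,"s9.png",(200,150,330,290),4)
    for nm,(x,y,z0,z1) in dict(long=(.606,.3265,.07,.1),cup=(.541,.181,.06,.1),jar=(.5335,-.174,.07,.1),tape=(.6175,-.305,.04,.06)).items():
        k=P[(np.hypot(P[:,0]-x,P[:,1]-y)<.09)&(P[:,2]>z0)&(P[:,2]<z1)&(tocase(P)[:,1]>-.2)*1]if 0 else P[(np.hypot(P[:,0]-x,P[:,1]-y)<.06)&(P[:,2]>z0)&(P[:,2]<z1)]
        if n=="top" and len(k)>5: print(nm,cv2.minAreaRect((k[:,:2]*1e3).astype(np.float32))[:2])
```

```text
[0.41242425 0.15265841 0.29623656] 1.0004799784258918 24.4
side handle tops 172 [[-99.4, -19.9, 175.8], [-51.2, -6.7, 191.2], [-42.0, 15.9, 199.8]]
side mid 256 [[-88.9, -19.7, 145.9], [-68.8, -7.9, 158.2], [-53.1, 16.6, 174.2]]
side jaws 13 [[-80.7, -16.9, 114.5], [-77.0, -16.1, 120.9], [-61.4, -9.0, 129.9]]
side lid 1851 [[-47.3, -68.1, 97.9], [0.6, -7.1, 100.5], [48.1, 65.4, 102.9]]
top handle tops 270 [[-98.9, -18.7, 176.0], [-88.2, -1.6, 193.4], [-41.2, 15.7, 199.6]]
top mid 353 [[-87.5, -18.0, 146.8], [-70.9, -0.6, 157.8], [-53.1, 16.7, 174.1]]
top jaws 0 
top lid 3324 [[-47.2, -67.2, 96.5], [1.2, 0.6, 99.9], [48.0, 67.2, 103.2]]
long ((605.8594360351562, 326.9131164550781), (117.70411682128906, 23.70693016052246))
cup ((541.1853637695312, 180.4385986328125), (57.47507095336914, 58.178443908691406))
jar ((534.2526245117188, -174.8654022216797), (58.45481872558594, 57.987754821777344))
tape ((617.453857421875, -305.2506103515625), (99.42061614990234, 98.22154235839844))
```

View pics/s9.png

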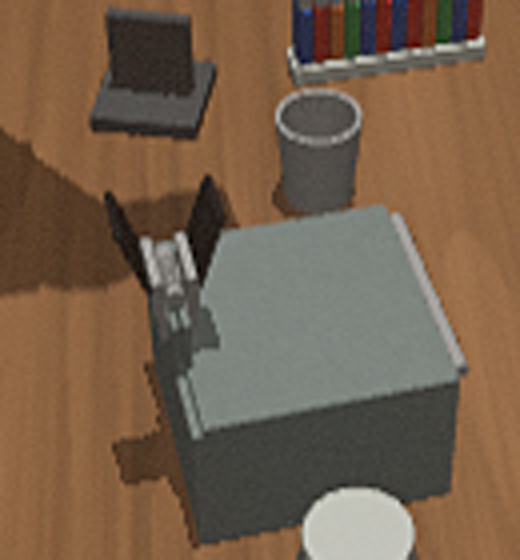

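The clip sits upright on both lips at (170,270). Its handles spread 58 mm about x = -70.5, so the jaws are biting 10 mm. The lid is flat and the bystanders have not moved.

```bash
python3 -c "
from station import r
print(r.finish_job())"
```

```text
the job is handed in; nothing more can be done
None
```

I handed the job in at about 24.5 s of the 72 s allowed. The pack is in the shut case, and the clip is on the lips.

- **Lid opened:** I pushed it up to about 1.69 rad.
- **Pack placed:** It stands upright in the middle of the case floor. It was gripped slightly late, as the lift began, so it sat about 13–19 mm lower in the fingers than planned. I allowed for this when lowering it until it touched the floor. The depth image confirmed it upright at about (1, 0) mm in the case frame.
- **Lid shut:** I swung it closed and pressed it down with about 24 N at the wrist. Both views read the lid top flat at 100 mm, which is fully shut.
- **Clip on the lips:** It seated with the pin 140 mm up. At the last look it stood upright and about 1 mm off the middle of the lips. The handles spread about 58 mm, evenly to each side, which fits the jaws biting the 10 mm of both lips.
- **Bystanders:** The long pack, tape, jar and cup all read within about 1 mm of where they started. The arm was clear of everything.

No check failed. The jaws themselves were barely visible in the last pictures (13 depth points in the side view, none from the top), so the bite is inferred mainly from the handle spread and the pin height.

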